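# Key a test tile into its sprung holder and hold it flush

### The job

Lift the flat dark grey spacer key off the freely turning turntable and slide it, tapered foot down, into the gap beside the white tile that is wide enough for it, until it stands on the holder's base, and let go of it. Then press the tile down on its sprung platen until its face is flush with the rim of the holder, and finish while still holding it pressed there: do not let it spring back up. Leave the vial standing in its cup on the turntable and do not disturb the beaker, forceps and marker.

Things in the scene. Friction and masses are not known exactly. Their poses are not given: they have to be found in the camera images.
- holder: Fixed grey metal specimen holder on the bench, any yaw within 0.3 rad. Origin: centre of its underside. Base plate 106 (x) x 156 (y) x 10 mm; its top, 10 mm above the origin, is the floor of the gaps. End walls at x = -43.5 and +43.5 mm, each 10 mm thick in x, and the two side rails rise to 40 mm above the origin (the rim). Between the end walls the opening is 77 mm long in x.
- thin_rail: The thinner side rail of the holder: 77 x 16 x 30 mm, parallel to the holder's x, 16 mm thick in y. Origin: centre of its underside, on the base plate, 55 mm from the holder's centre on its +y or -y side (differs from run to run); its top is the rim. Its inner face is 47 mm from the holder's centre, so the gap beside the tile is about 12 mm wide. The spacer goes here.
- thick_rail: The thicker side rail, 77 x 35 x 30 mm, on the opposite side, its origin also 55 mm from the holder's centre. Its inner face is 37.5 mm from the holder's centre, so the gap there is only about 2.5 mm: too narrow for the spacer.
- tile_top (a point): Centre of the top face of the loose white ceramic tile, 70 x 70 x 12 mm, 0.15 kg, lying on the platen in the middle of the holder (within 1 mm or so). It can shift sideways on the platen within the opening. At the start the top is 47 mm above the holder's origin, 7 mm proud of the rim; pressed fully down it is at 40 mm, flush. Axes parallel to the holder's at the start.
- platen (a joint): Downward travel of the sprung grey platen (60 x 60 mm) under the tile, m: 0 = up (start), 0.007 = fully down on its stop, tile flush with the rim. It needs about 2 N at first and about 6 N at the stop, and springs up when released.
- dish (a joint): Angle of the turntable's dish relative to its base, rad, 0 at the start, positive anticlockwise from above. It turns freely without limit in practice and has no drive or brake.
- turntable: Round fixed base of the turntable; origin: centre of its underside. The white dish, radius 70 mm, has its top 30 mm above the origin. Two ridges, 16 mm high, 50 mm long, 13 mm apart, form a radial slot centred 40 mm from the axis in which the spacer stands (on +x of this frame with the dish at 0). Opposite, 42 mm from the axis, a cup 10 mm high, 25 mm across, holds the vial.
- spacer_mid (a point): Centre (half-way up) of the loose dark grey spacer key, an upright plate 50 (x) x 11 (y, thickness) x 75 mm (z up), about 0.07 kg. It stands with its foot 30 mm above the bench in the dish's slot, which encloses its lowest 16 mm; lift it straight up. Best gripped across its thickness near the top, where it has shallow ribs.
- spacer: The same spacer key; origin at the centre of its foot, 37.5 mm below spacer_mid. The lowest 9 mm taper to 5 mm thick at the foot. Standing on the holder's base its top is 85 mm above the holder's origin, 45 mm above the rim.
- tile: The same tile; origin at the centre of its underside, 12 mm below tile_top.
- vial_mid (a point): Centre of a bystander: capped vial, 16 mm across, 40 mm tall, in the cup on the dish.
- beaker_mid (a point): Centre of a bystander: plain open beaker, 65 mm across, 80 mm tall, on the bench.
- forceps_mid (a point): Centre of a bystander: steel forceps, 18 x 134 x 9 mm, long along y, lying on the bench.
- marker_mid (a point): Centre of a bystander: capped marker pen, 17 x 135 x 16 mm, long along y, lying on the bench.
Mind the look-alikes: they are no part of the job. Of the things that look like the spacer, the largest one is meant.

How it is judged:
By the outcome, as a careful person would: the job done as asked, in the order asked, and still so for the second after the job is handed in, while the arm keeps its last pose, push and grip.
It also fails if it takes over 48 s, if anything falls off the work surface, if the arm or the gripper's body presses on something with over 40 N, if the wrist force passes 120 N, or if a joint passes its speed limit or range.

### The arm

A 6-joint arm with a two-finger parallel gripper is mounted at the origin on a cart in front of the work surface, level with it; the furniture and walls round the work are solid. World frame = base frame: x ahead of the robot, y to its left, z up, the work surface at z = 0. Lengths are in m, angles in rad, forces in N, time in s.
With the tool pointing down it reaches from about 0.375 to 0.9 m from the base axis. Payload 3.1 kg.
Tool frame: the origin (TCP) lies midway between the tips of the shut fingers; the grasp point (between the pads) lies 19 mm behind it; x points along the fingers, y is the direction in which the jaws open and shut, and the axes are right-handed (so a half turn about x gives the same grasp; the last joint's range is limited). The gripper opens to 85 mm and grips with 20 to 120 N. Pads are 22 mm wide; open, the fingers measure 114 mm over their backs; the gripper's body (76 mm by 85 mm) begins 54 mm behind the grasp point. The pads swing forward as they close: fully open they stand 13 mm farther back than shut.
Start: joints at [0.987, 0.527, 1.433, -0, 1.181, -0.178], TCP at [0.247, 0.574, 0.231] pointing down, gripper open.
Joint ranges: [-3.08, 3.08], [-0.75, 2.2], [0.22, 2.44], [-1.43, 4.57], [0, 2.65], [-2.85, 2.85]. Speed limits (rad/s): [2.79, 2.79, 3.14, 3.14, 3.14, 3.14].

### API

Orientations are given as a unit quaternion [x, y, z, w].
In Python, from station import manip gives the robot as it stands.
- The arm moves only by the tool carry_out, never from a script. Its argument "commands" is a list that holds one entry, the list of rows, each a list of 7 numbers: the shift along the tool's x, y, z in units of 25 mm (1.0 is 25 mm), then the turn, a rotation vector about the tool's x, y, z in units of 5 degrees (1.0 is 5 degrees), then the finger opening in mm, from 0 to 85.4. A call has exactly 5 rows; each row is the pose to reach, as a shift and turn from the pose commanded when the call began, along the tool's axes at that moment; what a row does not reach only later rows make up. A row lasts 1/10 s, in which the tool goes at most 50 mm and 8.59 degrees, less where a joint would pass 70% of its speed; a pose out of reach is approached as far as the arm can. A call with a gripper value outside its range is refused whole. The fingers move at their own pace and stop on an object; "force" is the grip in N (left out, the last holds). Time passes only in rows, so rows that repeat a pose let the fingers close, or fill a call up. It gives the time, the measured TCP pose, the force and the opening at its end, in the units of the state.
- manip.sense(): the state, without advancing time (a new reading comes with each control period).
- manip.snapshot(name): name is "scene" or "top" or "wrist"; returns a dict with "image" (400x640x3 uint8, red, green, blue), "fx", "fy", "cx", "cy" (pixels), "rvec" (rotation vector, rad) and "tvec" (3), from world to camera coordinates, as OpenCV has them. Camera axes: x right, y down, z forward; pixel columns grow to the right and rows downward; lengths in m; the calibration is good to about 2 mm. A picture is of the moment at which its call begins. There is no depth.
- manip.sign_off(): hands the job in, once; it reports no verdict.
The state is a dict: "t": time; "q": joint angles; "qd": joint speeds; "tau": joint torques, N m; "tcp_pos": TCP position; "tool_rot": TCP orientation; "force": force on the tool from outside, world axes, zero at the start; "ft_torque": the same for the moment, N m; "finger_gap": opening from 0.0 (shut) to 1.0 (fully open).
Only numpy, scipy, OpenCV 4.12 (cv2) and the standard library are available. Lean on these libraries where they do the work, as an engineer would, in place of code of your own. Each camera call takes 0.05 s, during which the arm holds its last target.

## Working session

There is one attempt and no reset: what is moved stays moved. The work goes in short steps, Python scripts to look and compute and a tool call to move; the robot and the scene stay as the last step left them, time stands still between calls to the robot, and variables do not carry over. Pictures are saved under pics/ and viewed, and the job is handed in when it is done.

Besides the shell and the picture viewer there is one more tool, called after "Emit:" by a JSON object that holds its "method" and its "body". carry_out: Moves the arm, as the interface text tells. Its arguments: {"type":"object","properties":{"commands":{"type":"array"},"force":{"type":"number"}},"required":["commands"]}

```bash
mkdir -p pics; ls
cat > h.py <<'E'
import numpy as np, cv2, pickle
from scipy.spatial.transform import Rotation as R
from station import manip
def snap(n,f):
    s=manip.snapshot(n); cv2.imwrite(f'pics/{f}.png',s['image'][:,:,::-1]); pickle.dump(s,open(f'pics/{f}.pkl','wb')); return s
def load(f): return pickle.load(open(f'pics/{f}.pkl','rb'))
def ray(s,u,v):
    Rm=cv2.Rodrigues(np.array(s['rvec'],float))[0]; t=np.array(s['tvec'],float).ravel()
    d=Rm.T@np.array([(u-s['cx'])/s['fx'],(v-s['cy'])/s['fy'],1]); return -Rm.T@t,d
def atz(s,u,v,z):
    c,d=ray(s,u,v); return c+d*(z-c[2])/d[2]
def proj(s,P):
    K=np.array([[s['fx'],0,s['cx']],[0,s['fy'],s['cy']],[0,0,1.]])
    return cv2.projectPoints(np.array(P,float).reshape(-1,3),np.array(s['rvec'],float),np.array(s['tvec'],float),K,None)[0].reshape(-1,2)
def tri(obs):
    A=np.zeros((3,3));b=np.zeros(3)
    for s,u,v in obs:
        c,d=ray(s,u,v);d=d/np.linalg.norm(d);M=np.eye(3)-np.outer(d,d);A+=M;b+=M@c
    return np.linalg.solve(A,b)
def crop(f,x0,y0,x1,y1,k,out):
    im=cv2.imread(f'pics/{f}.png')[y0:y1,x0:x1]; cv2.imwrite(f'pics/{out}.png',cv2.resize(im,None,fx=k,fy=k,interpolation=cv2.INTER_CUBIC))
E
python3 - <<'E'
from h import *
for n in ['scene','top','wrist']: s=snap(n,n+'0'); print(n,s['fx'],s['cx'],s['cy'],ray(s,320,200))
print(manip.sense())
E
```

```text
pics
scene 510.65399814207086 323.61709979238003 205.9567896948613 (array([-0.19549414, -1.09962762,  0.69073222]), array([ 0.51330499,  0.75739849, -0.40379668]))
top 458.8531090574512 314.7124440793518 201.063845842155 (array([ 0.35822274, -0.02505   ,  1.33246322]), array([ 0.15724503, -0.00615513, -0.98761039]))
wrist 358.6203914807301 320.45556959271823 196.3837843943599 (array([0.17702987, 0.60502281, 0.37244728]), array([ 0.28157107, -0.12540017, -0.95136524]))
{'t': 0.15, 'q': array([ 9.86481575e-01,  5.28277933e-01,  1.43361370e+00, -8.18272624e-06,
        1.18139642e+00, -1.78499523e-01]), 'qd': array([ 0.00136322, -0.00395536, -0.00265214,  0.00223319, -0.00103689,
        0.00029113]), 'tau': array([ 7.46549649e-04, -4.42742479e+01, -1.78276867e+01, -2.40314839e-04,
        5.64630100e-03,  2.54705100e-05]), 'tcp_pos': array([0.24639597, 0.57378209, 0.23054105]), 'tool_rot': array([ 0.14193638,  0.69282094, -0.14305105,  0.69237967]), 'force': array([0.37025287, 1.16800521, 0.67389426]), 'ft_torque': array([-0.0063972 ,  0.01392236,  0.02257458]), 'finger_gap': 0.9970306406698137}
```

View pics/scene0.png

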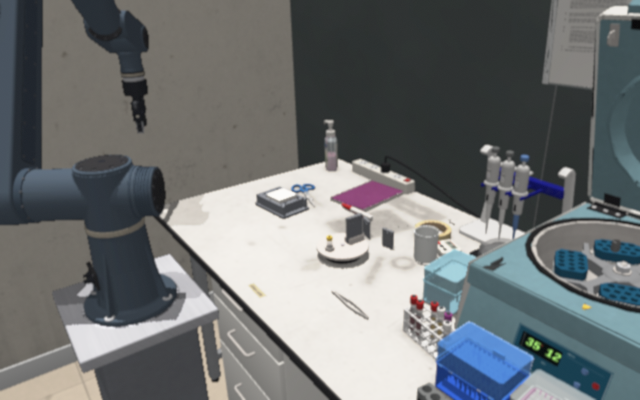

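View pics/top0.png

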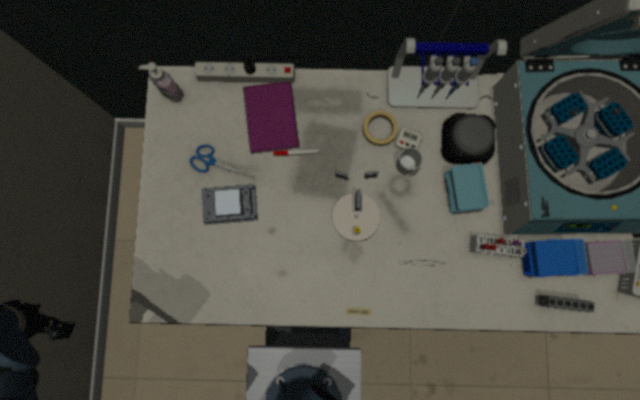

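View pics/wrist0.png

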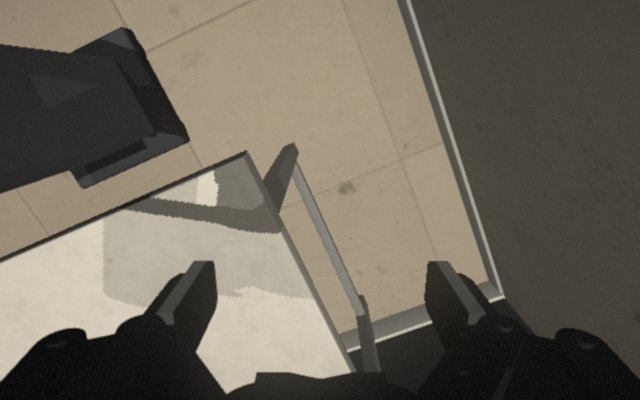

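Run:
```python
from h import *
crop('scene0',300,190,420,280,6,'c1'); crop('top0',310,150,410,245,6,'c2'); crop('top0',190,170,270,235,8,'c3'); crop('scene0',240,170,330,225,8,'c4')
```

```text
(no output)
```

View pics/c1.png

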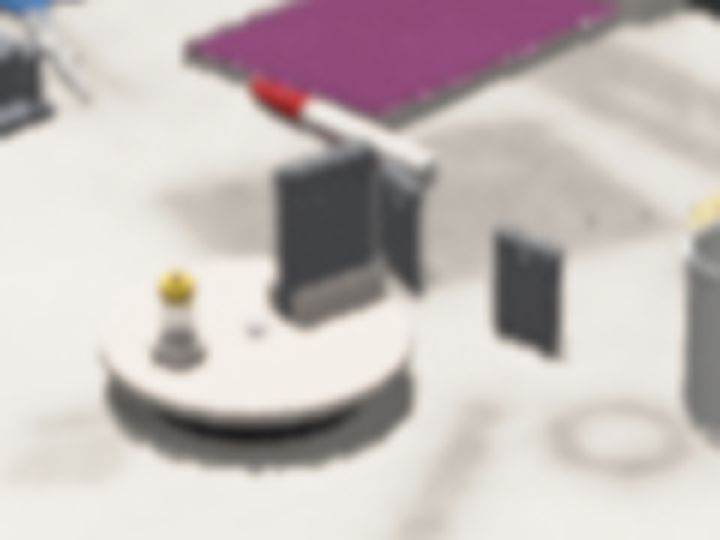

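View pics/c2.png

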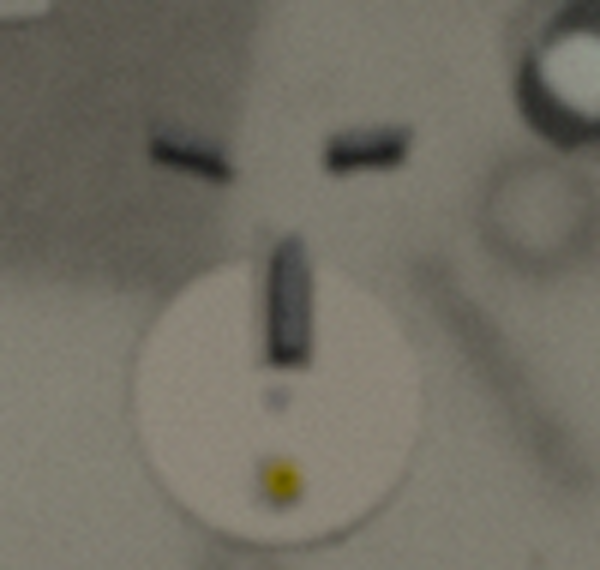

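View pics/c3.png

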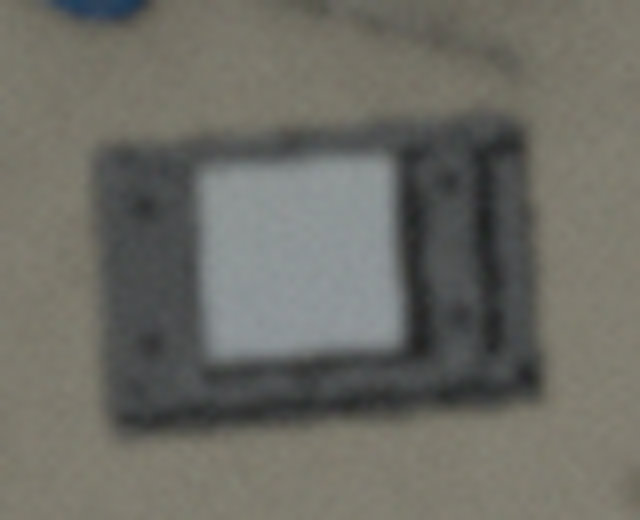

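View pics/c4.png

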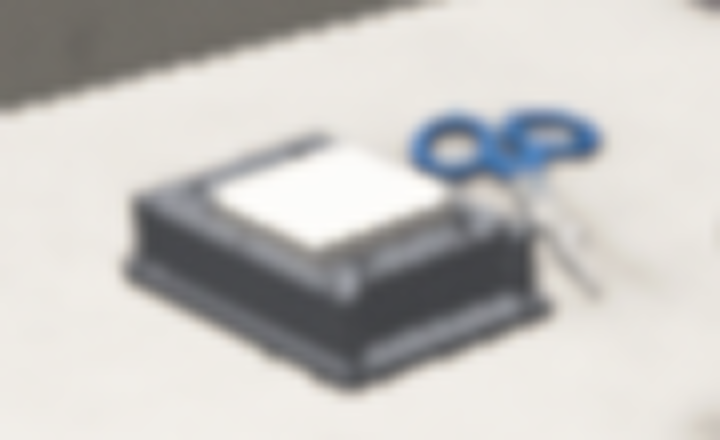

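Run:
```python
from h import *
s=load('top0');c=load('scene0')
P=lambda x,y:(310+x/6,150+y/6)
for n,x,y,z in [('dishL',133,400,.03),('dishR',422,400,.03),('dishT',280,258,.03),('dishB',280,545,.03),('pivot',278,398,.03),('spTop near',290,362,.105),('spTop far',290,242,.105),('vial',283,480,.08)]:
    print(n,atz(s,*P(x,y),z).round(4))
Q=lambda x,y:(190+x/8,170+y/8)
for n,x,y in [('tl',197,160),('tr',398,155),('br',408,350),('bl',207,360)]:
    print(n,atz(s,*Q(x,y),.047).round(4))
for n,x,y in [('TL',97,150),('TR',522,125),('BR',540,395),('BL',118,430)]:
    print(n,atz(s,*Q(x,y),.01).round(4))
S=lambda x,y:(300+x/6,190+y/6)
print('scene sp', atz(c,*S(325,160),.105))
st=manip.sense();Rt=R.from_quat(st['tool_rot']);print(Rt.as_matrix().round(3))
w=load('wrist0');C,_=ray(w,320,200);print(Rt.inv().apply(C-st['tcp_pos']).round(4)); Rm=cv2.Rodrigues(np.array(w['rvec'],float))[0]
print((Rm@Rt.as_matrix()).round(3))
```

```text
dishL [ 0.5182 -0.0689  0.03  ]
dishR [ 0.5212 -0.2065  0.03  ]
dishT [ 0.5884 -0.1383  0.03  ]
dishB [ 0.4508 -0.1395  0.03  ]
pivot [ 0.5207 -0.138   0.03  ]
spTop near [ 0.5277 -0.1367  0.105 ]
spTop far [ 0.5826 -0.1363  0.105 ]
vial [ 0.4768 -0.1362  0.08  ]
tl [0.585  0.2675 0.047 ]
tr [0.5884 0.1961 0.047 ]
br [0.5186 0.1892 0.047 ]
bl [0.5135 0.26   0.047 ]
TL [0.5945 0.3128 0.01  ]
TR [0.6072 0.1575 0.01  ]
BR [0.5079 0.1467 0.01  ]
BL [0.4917 0.299  0.01  ]
scene sp [ 0.55743969 -0.1465577   0.105     ]
[[-0.001  0.395  0.919]
 [-0.001  0.919 -0.395]
 [-1.    -0.002 -0.   ]]
[-0.1419  0.0011 -0.0761]
[[ 0.001  1.     0.001]
 [-0.299 -0.     0.954]
 [ 0.954 -0.001  0.299]]
```

Emit:
{"method": "carry_out", "body": {"commands": [[[0, -1.4, 1.3, -1.5, 0, 0, 85], [0, -2.8, 2.6, -3, 0, 0, 85], [0, -4.2, 3.9, -4.66, 0, 0, 85], [0, -5.6, 5.2, -4.66, 0, 0, 85], [0, -7.0, 6.5, -4.66, 0, 0, 85]]]}}

```text
t: 0.65
tcp_pos: [0.327, 0.3475, 0.2312]
tool_rot: [-0.001, 0.707, 0.001, 0.707]
force: [1.1, 0.5, 0.5]
finger_gap: 0.994
```

Emit:
{"method": "carry_out", "body": {"commands": [[[0, -1.2, 1.5, 0, 0, 0, 85], [0, -2.4, 3, 0, 0, 0, 85], [0, -3.6, 4.5, 0, 0, 0, 85], [0, -4.7, 6, 0, 0, 0, 85], [0, -4.7, 6, 0, 0, 0, 85]]]}}

```text
t: 1.15
tcp_pos: [0.4827, 0.2287, 0.2315]
tool_rot: [0.002, 0.705, -0.002, 0.709]
force: [-0.8, 0.2, 0.3]
finger_gap: 0.993
```

Run:
```python
from h import *
snap('wrist','w1');print(manip.sense()['tcp_pos'])
```

```text
[0.47936856 0.2301042  0.23105349]
```

View pics/w1.png

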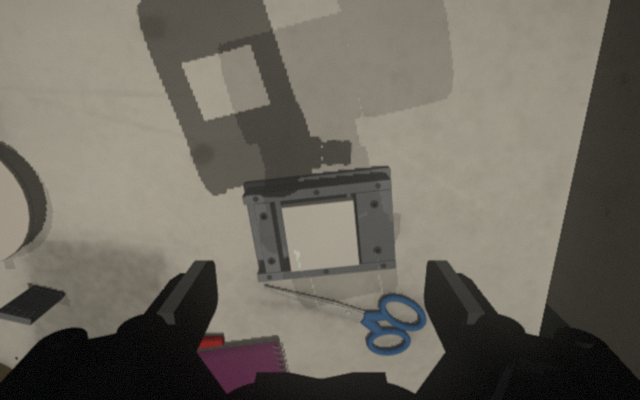

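The holder is around (320,222): the tile at (282-358,198-270), the wide gap at its left edge (x≈278), next to the thin rail (world -y side).

Run:
```python
from h import *
crop('w1',235,155,405,295,4,'c5')
```

```text
(no output)
```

View pics/c5.png

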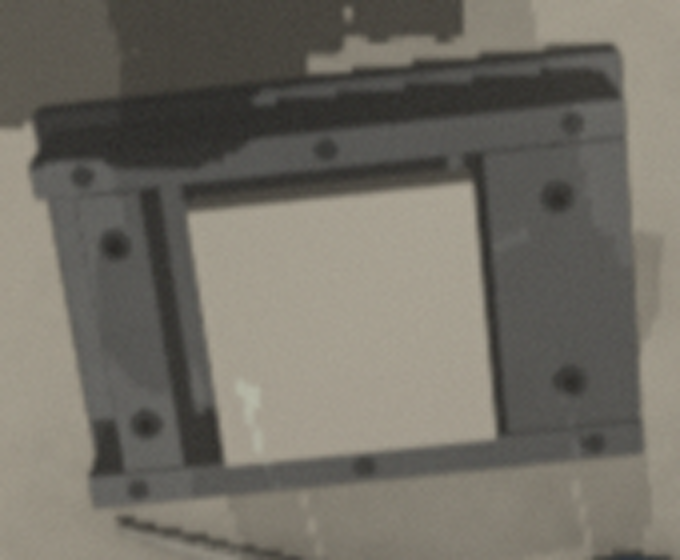

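Run:
```python
from h import *
s=load('w1');P=lambda x,y:(235+x/4,155+y/4)
def show(L,z):
    r=[atz(s,*P(x,y),z) for x,y in L]
    for p in r: print(p.round(4))
    return np.array(r)
print('tile');t=show([(190,210),(475,180),(497,437),(222,465)],.047)
print(t.mean(0), [np.degrees(np.arctan2(*(b-a)[[1,0]])).round(2) for a,b in [(t[0],t[1]),(t[3],t[2]),(t[0],t[3]),(t[1],t[2])]],np.linalg.norm(t-np.roll(t,1,0),axis=1))
print('walls outer rim');w=show([(33,165),(622,100),(640,452),(95,507)],.04);print(w.mean(0),np.linalg.norm(w-np.roll(w,1,0),axis=1))
print('rail inner');r=show([(143,195),(182,463)],.04);print(np.degrees(np.arctan2(*(r[1]-r[0])[[1,0]])))
```

```text
tile
[0.5212 0.1924 0.047 ]
[0.514  0.2609 0.047 ]
[0.5827 0.268  0.047 ]
[0.5903 0.198  0.047 ]
[0.55207183 0.22983051 0.047     ] [np.float64(96.03), np.float64(96.22), np.float64(4.59), np.float64(5.91)] [0.06933801 0.06888456 0.06908786 0.07047616]
walls outer rim
[0.5119 0.1538 0.04  ]
[0.4963 0.2964 0.04  ]
[0.591  0.3062 0.04  ]
[0.6066 0.1634 0.04  ]
[0.55144072 0.22993091 0.04      ] [0.09519805 0.14350015 0.09527987 0.14361111]
rail inner
[0.5197 0.1802 0.04  ]
[0.5937 0.1869 0.04  ]
5.128458974058181
```

Emit:
{"method": "carry_out", "body": {"commands": [[[0, -1.9, 0, 0, 0, 0, 85], [0, -3.8, 0, 0, 0, 0, 85], [0, -5.7, 0, 0, 0, 0, 85], [0, -7.6, 0, 0, 0, 0, 85], [0, -9.5, 0, 0, 0, 0, 85]]]}}

```text
t: 1.7
tcp_pos: [0.4758, -0.0056, 0.2312]
tool_rot: [-0.001, 0.707, 0.001, 0.707]
force: [0.8, -0.9, 0.5]
finger_gap: 0.996
```

Emit:
{"method": "carry_out", "body": {"commands": [[[0, -1.8, 0.4, 0, 0, 0, 85], [0, -3.6, 0.8, 0, 0, 0, 85], [0, -5.2, 0.8, 0, 0, 0, 85], [0, -5.2, 0.8, 0, 0, 0, 85], [0, -5.2, 0.8, 0, 0, 0, 85]]]}}

```text
t: 2.2
tcp_pos: [0.4964, -0.1346, 0.2309]
tool_rot: [0.001, 0.708, 0.001, 0.707]
force: [-0.3, 1.0, 0.4]
finger_gap: 0.996
```

Run:
```python
from h import *
snap('wrist','w2');print(manip.sense()['tcp_pos'],manip.sense()['force']); crop('w2',230,120,420,300,4,'c6')
```

```text
[ 0.49629099 -0.13373569  0.23091834] [ 0.26493423  0.30427483 -1.00675472]
```

View pics/w2.png

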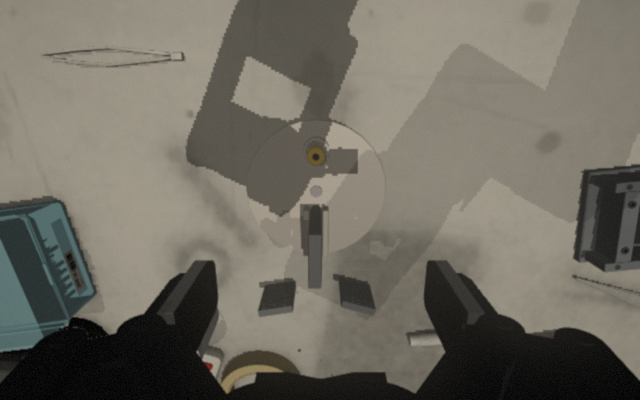

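View pics/c6.png

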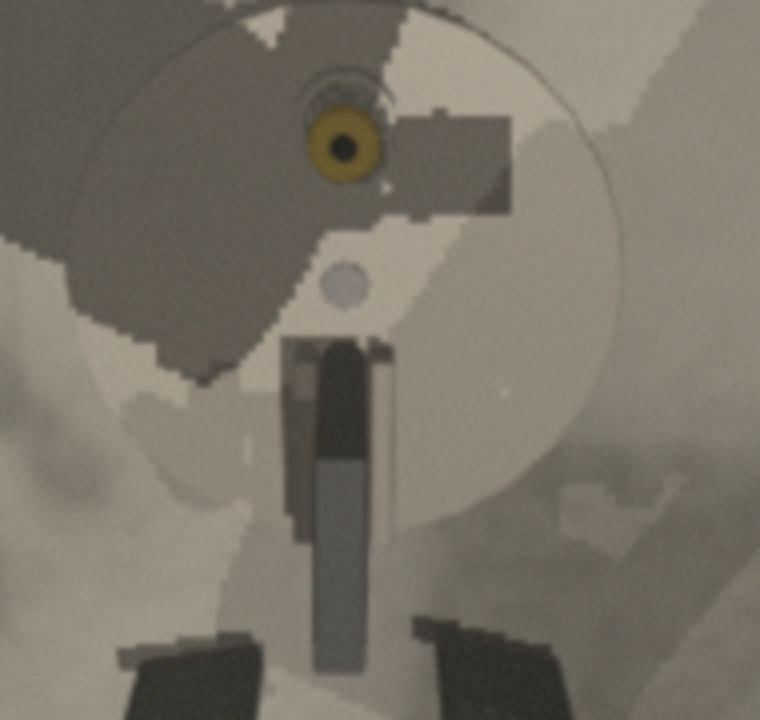

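Run:
```python
from h import *
s=load('w2');P=lambda x,y:(230+x/4,120+y/4)
for x,y in [(315,460),(369,459),(366,672),(312,672),(341,566)]: print(atz(s,*P(x,y),.105).round(4))
print('pivot',atz(s,*P(345,285),.032).round(4)); print('vial',atz(s,*P(345,147),.08).round(4))
```

```text
[ 0.5371 -0.1432  0.105 ]
[ 0.5369 -0.1323  0.105 ]
[ 0.5859 -0.1329  0.105 ]
[ 0.5859 -0.1444  0.105 ]
[ 0.5609 -0.1381  0.105 ]
pivot [ 0.5217 -0.1378  0.032 ]
vial [ 0.4778 -0.1371  0.08  ]
```

Emit:
{"method": "carry_out", "body": {"commands": [[[0, -0.09, 1.3, 0, 0, 0, 85], [0, -0.09, 2.58, 0, 0, 0, 85], [1, -0.09, 2.58, 0, 0, 0, 85], [2.4, -0.09, 2.58, 0, 0, 0, 85], [3.4, -0.09, 2.58, 0, 0, 0, 85]]]}}

```text
t: 2.75
tcp_pos: [0.5608, -0.1342, 0.1447]
tool_rot: [-0.001, 0.708, 0.002, 0.706]
force: [0.0, 0.1, -0.8]
finger_gap: 1.0
```

Run:
```python
from h import *
s=snap('wrist','w3')
for i in range(3): print(manip.sense()['tcp_pos'],manip.sense()['force']); manip.snapshot('wrist')
snap('scene','s3');crop('s3',300,150,420,280,5,'c7')
print(proj(s,[[.5365,-.138,.105],[.5865,-.138,.105],[.5615,-.138,.0955]]))
```

```text
[ 0.55818587 -0.13333832  0.14095461] [-0.60317216  1.71283346 -1.77918276]
[ 0.5586375  -0.13375328  0.14290859] [-0.16698512 -0.27700228  0.06814377]
[ 0.5602408  -0.13478166  0.14493093] [0.89335011 0.10577867 0.4219896 ]
[[311.91706236 186.56470587]
 [312.21223698 271.38491635]
 [312.43241653 224.14905248]]
```

View pics/w3.png

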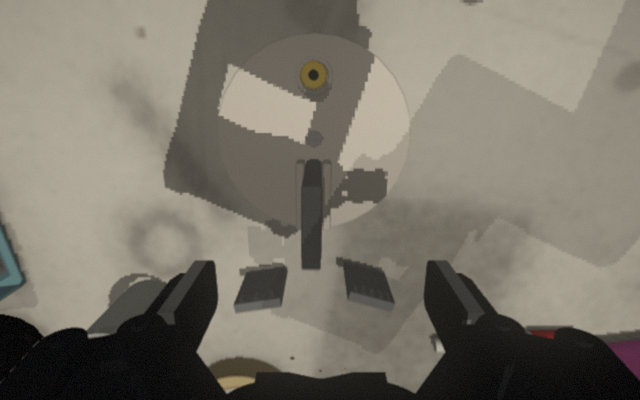

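View pics/c7.png

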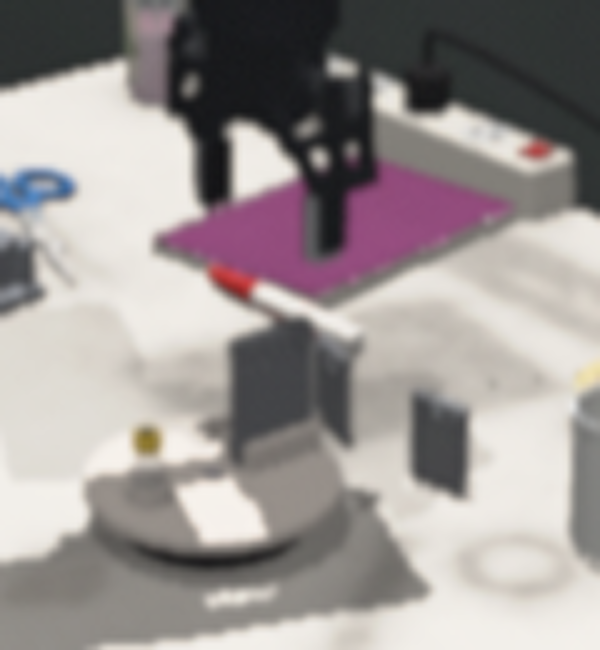

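Emit:
{"method": "carry_out", "body": {"commands": [[[0, -0.14, 0.08, 0, 0, 0, 85], [0.7, -0.14, 0.08, 0, 0, 0, 85], [1.5, -0.14, 0.08, 0, 0, 0, 50], [2.2, -0.14, 0.08, 0, 0, 0, 40], [2.65, -0.14, 0.08, 0, 0, 0, 40]]], "force": 30}}

```text
t: 3.5
tcp_pos: [0.5644, -0.1417, 0.0804]
tool_rot: [-0.0, 0.707, 0.0, 0.708]
force: [-0.3, -0.0, -0.0]
finger_gap: 0.508
```

Run:
```python
from h import *
s=snap('wrist','w4')
for i in range(3): print(manip.sense()['tcp_pos'],manip.sense()['force'],manip.sense()['finger_gap']); manip.snapshot('wrist')
snap('scene','s4');crop('s4',300,150,420,280,5,'c8')
```

```text
[ 0.56346743 -0.14126542  0.0788124 ] [-0.06101324  0.28220661 -1.48150221] 0.4698639978394371
[ 0.56355668 -0.14124667  0.07960168] [-0.0229739  -0.78171534 -0.27645409] 0.4646349954603462
[ 0.56408518 -0.1414728   0.08037202] [-0.00265403 -0.25555423  0.72133966] 0.4681255805933629
```

View pics/w4.png

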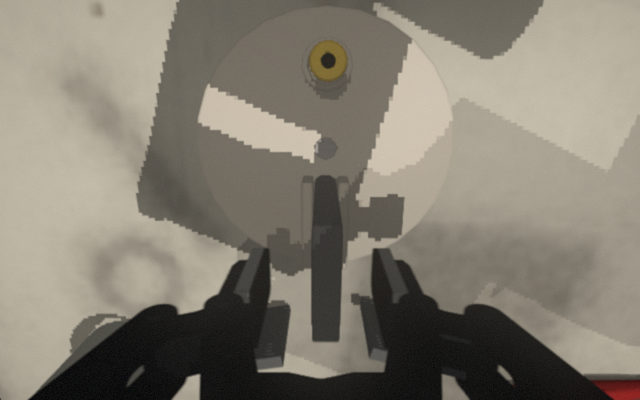

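View pics/c8.png

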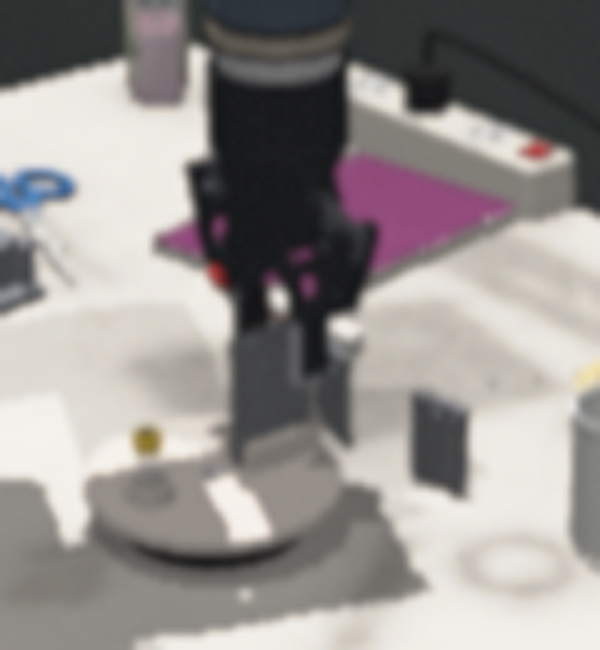

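Emit:
{"method": "carry_out", "body": {"commands": [[[0, 0.11, -0.08, 0, 0, 0, 40], [0.05, 0.11, -0.08, 0, 0, 0, 30], [0.08, 0.11, -0.08, 0, 0, 0, 24], [0.1, 0.11, -0.08, 0, 0, 0, 20], [0.1, 0.11, -0.08, 0, 0, 0, 18]]], "force": 30}}

```text
t: 4.25
tcp_pos: [0.5618, -0.1385, 0.0776]
tool_rot: [-0.0, 0.707, 0.0, 0.707]
force: [1.1, -0.4, 0.6]
finger_gap: 0.212
```

Run:
```python
from h import *
s=snap('wrist','w5')
for i in range(2): print(manip.sense()['tcp_pos'],manip.sense()['force'],manip.sense()['finger_gap']); manip.snapshot('wrist')
crop('w5',200,180,440,380,3,'c9')
```

```text
[ 0.56184506 -0.13850551  0.07753113] [-0.1704448  -0.2686992  -0.68515735] 0.21129999975689331
[ 0.56184818 -0.13853113  0.07752216] [-0.21664663  0.92433985 -0.59668032] 0.2074967176310698
```

View pics/c9.png

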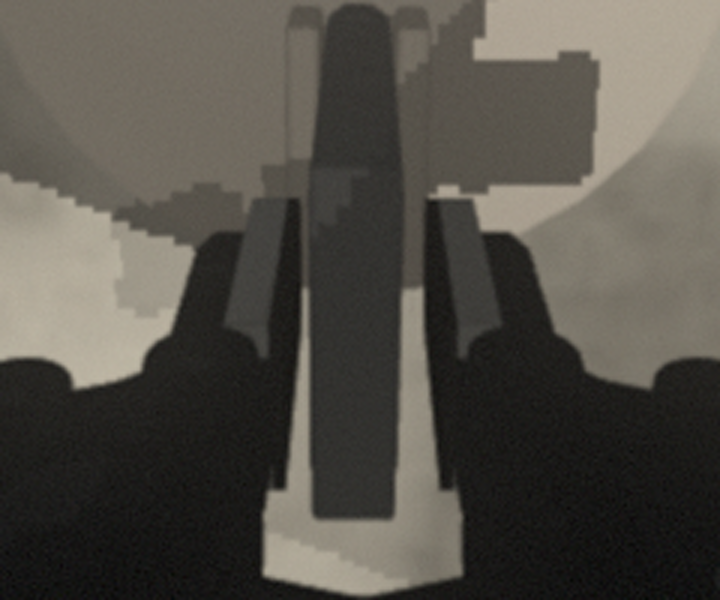

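Emit:
{"method": "carry_out", "body": {"commands": [[[0, -0.03, 0, 0, 0, 0, 15], [0, -0.03, 0, 0, 0, 0, 13], [0, -0.03, 0, 0, 0, 0, 11], [0, -0.03, 0, 0, 0, 0, 9], [0, -0.03, 0, 0, 0, 0, 5]]], "force": 40}}

```text
t: 4.9
tcp_pos: [0.5619, -0.1393, 0.0776]
tool_rot: [-0.0, 0.707, 0.0, 0.707]
force: [-0.5, -0.8, 1.4]
finger_gap: 0.119
```

Emit:
{"method": "carry_out", "body": {"commands": [[[0, 0, 0, 0, 0, 0, 2], [0, 0, 0, 0, 0, 0, 2], [0, 0, 0, 0, 0, 0, 2], [0, 0, 0, 0, 0, 0, 2], [-0.1, 0, 0, 0, 0, 0, 2]]], "force": 40}}

```text
t: 5.4
tcp_pos: [0.5614, -0.1391, 0.0797]
tool_rot: [-0.0, 0.707, 0.0, 0.707]
force: [0.7, -0.9, -1.2]
finger_gap: 0.119
```

Run:
```python
from h import *
s=snap('wrist','w6')
for i in range(1): print(manip.sense()['tcp_pos'],manip.sense()['force'],manip.sense()['finger_gap'])
crop('w6',200,180,440,380,3,'c10')
```

```text
[ 0.56170189 -0.13915768  0.08021883] [ 0.20960597  0.68789067 -0.69122389] 0.1203705121468549
```

View pics/c10.png

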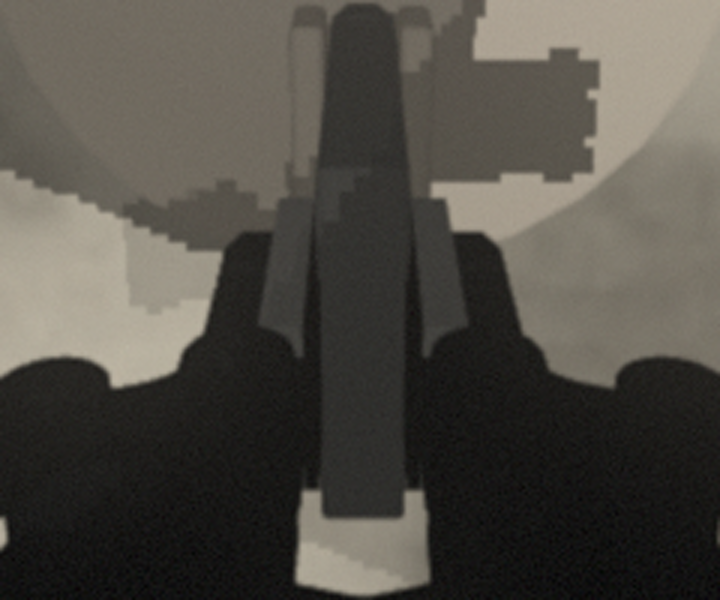

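Emit:
{"method": "carry_out", "body": {"commands": [[[-0.4, 0, 0, 0, 0, 0, 2], [-0.8, 0, 0, 0, 0, 0, 2], [-1.3, 0, 0, 0, 0, 0, 2], [-2, 0, 0, 0, 0, 0, 2], [-2.8, 0, 0, 0, 0, 0, 2]]], "force": 60}}

```text
t: 5.95
tcp_pos: [0.5616, -0.1392, 0.1514]
tool_rot: [-0.0, 0.707, 0.0, 0.707]
force: [-0.0, -0.1, -0.2]
finger_gap: 0.115
```

Run:
```python
from h import *
s=snap('scene','s7');snap('wrist','w7')
for i in range(1): print(manip.sense()['tcp_pos'],manip.sense()['force'],manip.sense()['finger_gap'])
crop('s7',300,130,420,280,4,'c11')
```

```text
[ 0.5640279  -0.14017321  0.15370432] [ 0.52629686  0.25691243 -0.62549986] 0.1146537125394588
```

View pics/c11.png

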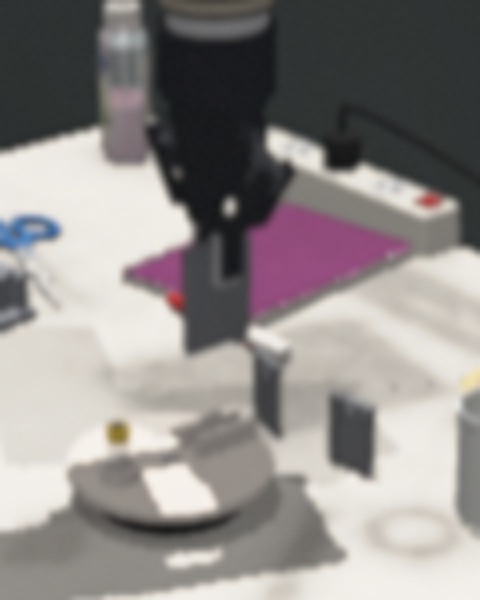

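View pics/w7.png

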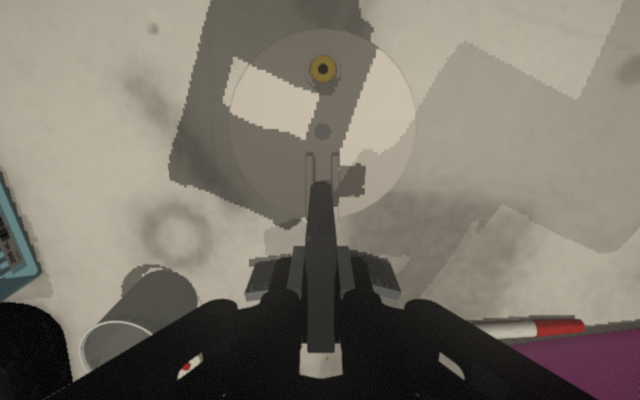

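Emit:
{"method": "carry_out", "body": {"commands": [[[0, 1.4, 0, 0, 0, 0, 2], [0, 3.2, 0, 0, 0, 0, 2], [0, 5.1, 0, 0, 0, 0, 2], [0, 7, 0, 0, 0, 0, 2], [0, 8.9, 0, 0, 0, 0, 2]]]}}

```text
t: 6.55
tcp_pos: [0.5611, 0.0849, 0.1498]
tool_rot: [-0.0, 0.707, 0.0, 0.707]
force: [0.7, -0.1, -1.2]
finger_gap: 0.113
```

Emit:
{"method": "carry_out", "body": {"commands": [[[0, 1.7, -0.1, -0.4, 0, 0, 2], [0, 3.1, -0.2, -0.8, 0, 0, 2], [0, 4.2, -0.24, -1.18, 0, 0, 2], [0, 4.2, -0.24, -1.18, 0, 0, 2], [0, 4.2, -0.24, -1.18, 0, 0, 2]]]}}

```text
t: 7.05
tcp_pos: [0.555, 0.1887, 0.1497]
tool_rot: [-0.037, 0.706, 0.037, 0.706]
force: [0.2, 0.2, -1.1]
finger_gap: 0.118
```

Run:
```python
from h import *
s=snap('wrist','w8')
for i in range(2): print(manip.sense()['tcp_pos'],manip.sense()['force'],manip.sense()['finger_gap']); manip.snapshot('wrist')
crop('w8',230,100,430,270,4,'c12')
```

```text
[0.55524588 0.18785978 0.14974092] [ 0.70344993 -0.10279307 -0.41907439] 0.11218055658318243
[0.55543356 0.18738939 0.14982683] [-0.42751167  0.23321313 -0.52355854] 0.11615616307896008
```

View pics/w8.png

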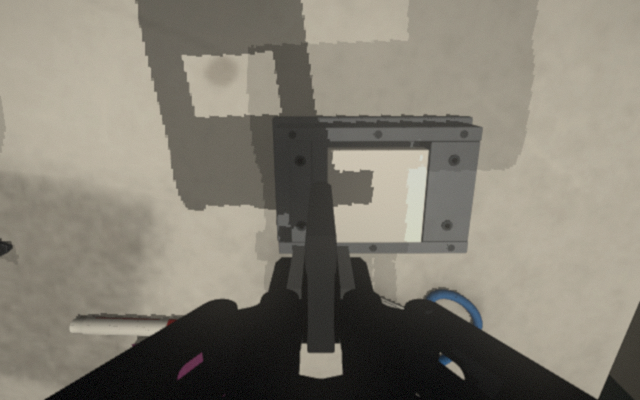

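View pics/c12.png

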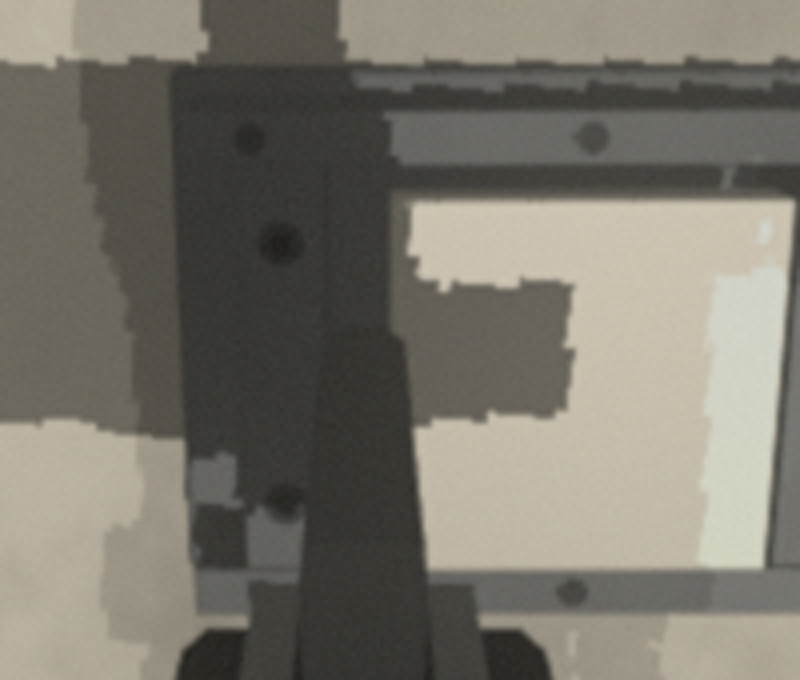

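Run:
```python
from h import *
s=load('w8')
im=cv2.imread('pics/w8.png')[100:270,270:350]
im=np.clip(im.astype(float)*2.2,0,255).astype(np.uint8); cv2.imwrite('pics/c13.png',cv2.resize(im,None,fx=7,fy=7,interpolation=cv2.INTER_CUBIC)[:, :])
im2=cv2.resize(im,None,fx=3.5,fy=3.5,interpolation=cv2.INTER_CUBIC);cv2.imwrite('pics/c13.png',im2)
im=cv2.imread('pics/w8.png')[125:205,285:350]; im=np.clip(im.astype(float)*2.6-40,0,255).astype(np.uint8);cv2.imwrite('pics/c14.png',cv2.resize(im,None,fx=7,fy=7,interpolation=cv2.INTER_CUBIC))
```

```text
(no output)
```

View pics/c14.png

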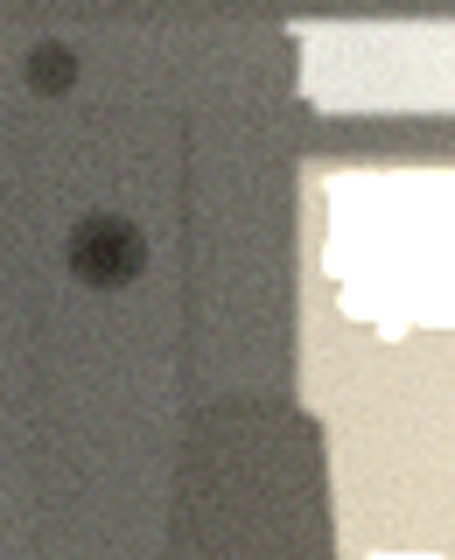

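Run:
```python
from h import *
s=load('w8');P=lambda x,y:(285+x/7,125+y/7)
h=np.array([-.1028,.9947,0]);e=np.array([.9947,.1028,0])
r=[atz(s,*P(187,y),.04) for y in (120,390)]; t=[atz(s,*P(x,y),.047) for x,y in((301,170),(302,390))]
st=manip.sense(); print(R.from_quat(st['tool_rot']).as_matrix().round(4),st['tcp_pos'])
for n,L in(('rail',r),('tile',t)): print(n,[(p@h,p@e) for p in L])
zf=.1495-.047
for x,y,z in [(256,420,zf+.009),(250,398,zf)]: p=atz(s,*P(x,y),z);print(p,p@h,p@e)
# spacer end face top edge c12 (303..425,540)
for x in (303,427): p=atz(s,230+x/4,100+540/4,.1785);print(p,p@h)
print('tcp h',st['tcp_pos']@h)
```

```text
[[-4.000e-04 -1.021e-01  9.948e-01]
 [-4.000e-04  9.948e-01  1.021e-01]
 [-1.000e+00 -3.000e-04 -5.000e-04]] [0.55557674 0.18710384 0.14988403]
rail [(np.float64(0.1249822580508926), np.float64(0.5347036250602236)), (np.float64(0.12482487637592386), np.float64(0.5626967305843493))]
tile [(np.float64(0.13632004259533587), np.float64(0.5385149471858219)), (np.float64(0.1365970290430817), np.float64(0.5608197341206556))]
[0.52962398 0.18727938 0.1115    ] 0.13184145322627705 0.5460692907121957
[0.53038532 0.18690117 0.1025    ] 0.1313869829756528 0.5467877166923731
[0.52937042 0.18171932 0.1785    ] 0.1263369276948656
[0.52825461 0.19227171 0.1785    ] 0.1369480976493701
tcp h 0.12899890355190496
```

Emit:
{"method": "carry_out", "body": {"commands": [[[0.4, -0.03, 0, 0, 0, 0, 2], [0.9, -0.03, 0, 0, 0, 0, 2], [1.4, -0.03, 0, 0, 0, 0, 2], [1.8, -0.03, 0, 0, 0, 0, 2], [1.8, -0.03, 0, 0, 0, 0, 2]]]}}

```text
t: 7.7
tcp_pos: [0.5541, 0.1871, 0.1026]
tool_rot: [-0.037, 0.708, 0.036, 0.704]
force: [-0.3, 0.1, -0.8]
finger_gap: 0.115
```

Run:
```python
from h import *
manip.snapshot('wrist'); s=snap('wrist','w9'); snap('scene','s9')
for i in range(2): print(manip.sense()['tcp_pos'],manip.sense()['force'],manip.sense()['finger_gap']); manip.snapshot('wrist')
im=cv2.imread('pics/w9.png')[100:220,260:380]; im=np.clip(im.astype(float)*2.4-30,0,255).astype(np.uint8);cv2.imwrite('pics/c15.png',cv2.resize(im,None,fx=5,fy=5,interpolation=cv2.INTER_CUBIC))
crop('s9',230,120,330,230,5,'c16')
```

```text
[0.55579999 0.18758455 0.10494379] [ 0.13326372 -0.14789644 -0.99542519] 0.11581790888240316
[0.5560065  0.18764814 0.10532368] [ 0.61211215  1.36300711 -0.95372847] 0.11488647093616891
```

View pics/c15.png

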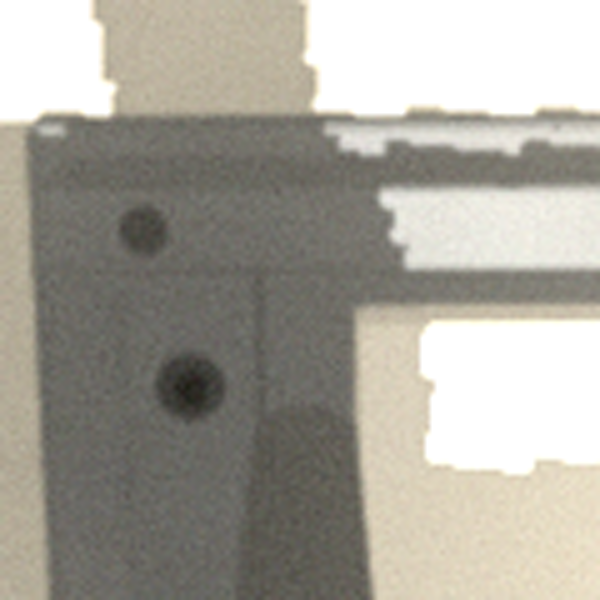

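View pics/c16.png

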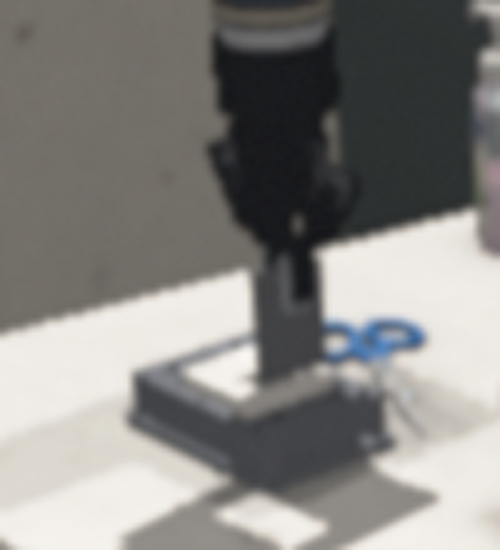

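Emit:
{"method": "carry_out", "body": {"commands": [[[0.2, 0, 0, 0, 0, 0, 2], [0.4, 0, 0, 0, 0, 0, 2], [0.6, 0, 0, 0, 0, 0, 2], [0.8, 0, 0, 0, 0, 0, 2], [0.9, 0, 0, 0, 0, 0, 2]]]}}

```text
t: 8.45
tcp_pos: [0.5552, 0.1874, 0.0818]
tool_rot: [-0.037, 0.707, 0.037, 0.706]
force: [-0.3, -0.2, -1.8]
finger_gap: 0.115
```

Run:
```python
from h import *
s=snap('wrist','w10')
for i in range(2): print(manip.sense()['tcp_pos'],manip.sense()['force'],manip.sense()['ft_torque'],manip.sense()['finger_gap']); manip.snapshot('wrist')
im=cv2.imread('pics/w10.png')[80:280,220:420]; im=np.clip(im.astype(float)*2.4-30,0,255).astype(np.uint8);cv2.imwrite('pics/c17.png',cv2.resize(im,None,fx=3,fy=3,interpolation=cv2.INTER_CUBIC))
```

```text
[0.55508069 0.18741109 0.08157506] [-0.48367914  0.24519019 -0.69296262] [-0.03465404  0.0567113  -0.02729751] 0.11772831643198892
[0.55521708 0.18745272 0.08190353] [-0.0177155   0.48316894 -0.69533222] [-0.03645014  0.0154774  -0.00530632] 0.11191663276975494
```

View pics/c17.png

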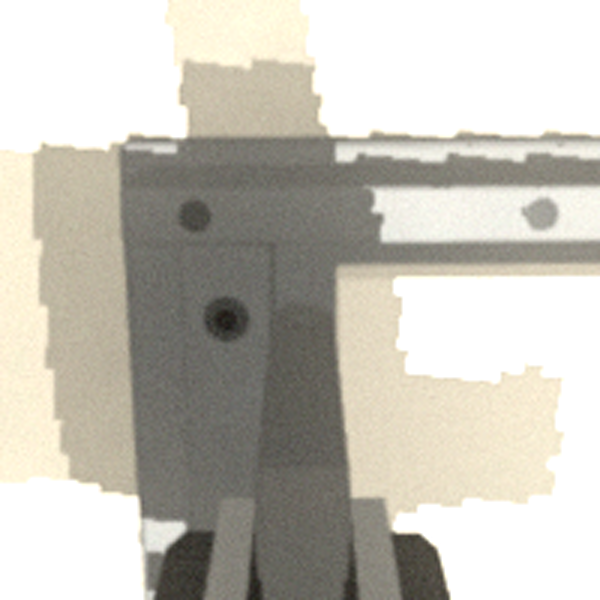

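Emit:
{"method": "carry_out", "body": {"commands": [[[0.2, 0, 0, 0, 0, 0, 2], [0.4, 0, 0, 0, 0, 0, 2], [0.6, 0, 0, 0, 0, 0, 2], [0.75, 0, 0, 0, 0, 0, 2], [0.85, 0, 0, 0, 0, 0, 2]]]}}

```text
t: 9.1
tcp_pos: [0.5554, 0.1876, 0.0608]
tool_rot: [-0.037, 0.706, 0.037, 0.706]
force: [-0.0, -0.3, -0.0]
finger_gap: 0.122
```

Run:
```python
from h import *
for i in range(2): print(manip.sense()['tcp_pos'],manip.sense()['force'],manip.sense()['ft_torque'],manip.sense()['finger_gap']); manip.snapshot('wrist')
```

```text
[0.55539117 0.18756745 0.060772  ] [-0.02080041 -0.27140974 -0.02983631] [0.12531575 0.04433414 0.00886792] 0.12231053075665074
[0.55531176 0.18754924 0.06053069] [ 0.08760242  0.71328104 -1.47369898] [0.15877497 0.01897199 0.00139123] 0.11987597163526899
```

Emit:
{"method": "carry_out", "body": {"commands": [[[0.04, 0, 0, 0, 0, 0, 2], [0.08, 0, 0, 0, 0, 0, 2], [0.12, 0, 0, 0, 0, 0, 2], [0.14, 0, 0, 0, 0, 0, 2], [0.16, 0, 0, 0, 0, 0, 2]]]}}

```text
t: 9.7
tcp_pos: [0.5558, 0.1876, 0.0577]
tool_rot: [-0.037, 0.706, 0.037, 0.706]
force: [-1.9, 1.1, 5.7]
finger_gap: 0.115
```

Emit:
{"method": "carry_out", "body": {"commands": [[[0.02, 0, 0, 0, 0, 0, 2], [0.04, 0, 0, 0, 0, 0, 2], [0.05, 0, 0, 0, 0, 0, 2], [0.05, 0, 0, 0, 0, 0, 2], [0.05, 0, 0, 0, 0, 0, 2]]]}}

```text
t: 10.2
tcp_pos: [0.5559, 0.1876, 0.0577]
tool_rot: [-0.037, 0.706, 0.037, 0.707]
force: [-2.2, 1.3, 9.7]
finger_gap: 0.116
```

Run:
```python
from h import *
s=snap('wrist','w11');c=snap('scene','s11')
for i in range(1): print(manip.sense()['tcp_pos'],manip.sense()['force'],manip.sense()['ft_torque'],manip.sense()['finger_gap']); manip.snapshot('wrist')
im=cv2.imread('pics/w11.png')[80:280,220:420]; im=np.clip(im.astype(float)*2.4-30,0,255).astype(np.uint8);cv2.imwrite('pics/c18.png',cv2.resize(im,None,fx=3,fy=3,interpolation=cv2.INTER_CUBIC))
crop('s11',240,150,330,230,7,'c19')
e=np.array([.9947,.1028,0]);m=np.array([.5557,.1892,0])
for z in(.04,.085): print(proj(c,[m-.025*e+[0,-.0055,z],m+.025*e+[0,-.0055,z]]))
```

```text
[0.55586518 0.18761215 0.05767173] [-1.48259497  1.0411746  10.51298841] [ 0.14587834  0.49780787 -0.01165646] 0.11472494540752633
[[282.72355853 202.05991576]
 [295.2261482  197.58573499]]
[[281.86145629 188.83393981]
 [294.52419135 184.54976715]]
```

View pics/c18.png

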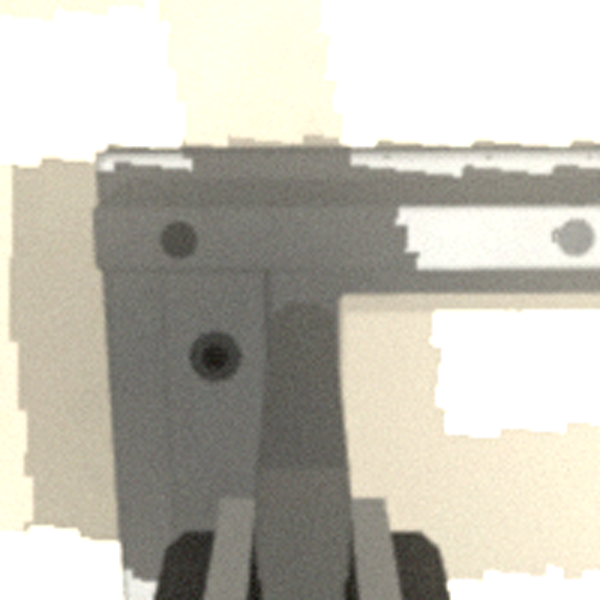

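View pics/c19.png

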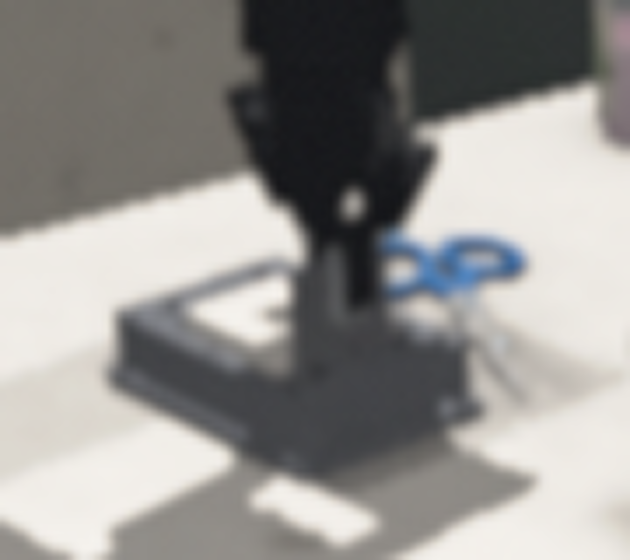

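Emit:
{"method": "carry_out", "body": {"commands": [[[-0.06, 0, 0, 0, 0, 0, 8], [-0.06, 0, 0, 0, 0, 0, 14], [-0.06, 0, 0, 0, 0, 0, 20], [-0.06, 0, 0, 0, 0, 0, 26], [-0.06, 0, 0, 0, 0, 0, 30]]]}}

```text
t: 10.85
tcp_pos: [0.5556, 0.1873, 0.0573]
tool_rot: [-0.037, 0.706, 0.037, 0.706]
force: [0.5, -0.2, -0.3]
finger_gap: 0.349
```

Emit:
{"method": "carry_out", "body": {"commands": [[[-0.5, 0, 0, 0, 0, 0, 40], [-1.2, 0, 0, 0, 0, 0, 40], [-2.2, 0, 0, 0, 0, 0, 40], [-3.4, 0, 0, 0, 0, 0, 40], [-4.6, 0, 0, 0, 0, 0, 40]]]}}

```text
t: 11.35
tcp_pos: [0.5554, 0.1874, 0.1743]
tool_rot: [-0.037, 0.706, 0.037, 0.706]
force: [1.4, 0.5, 0.7]
finger_gap: 0.468
```

Run:
```python
from h import *
manip.snapshot('wrist');s=snap('wrist','w12');c=snap('scene','s12')
for i in range(1): print(manip.sense()['tcp_pos'],manip.sense()['force'],manip.sense()['finger_gap']); manip.snapshot('wrist')
im=cv2.imread('pics/w12.png')[100:330,220:500]; im=np.clip(im.astype(float)*1.8-20,0,255).astype(np.uint8);cv2.imwrite('pics/c20.png',cv2.resize(im,None,fx=2.5,fy=2.5,interpolation=cv2.INTER_CUBIC))
crop('s12',240,150,330,230,7,'c21')
e=np.array([.9947,.1028,0]);m=np.array([.5557,.1892,0])
for z in(.085,): print(proj(s,[m-.025*e+[0,0,z],m+.025*e+[0,0,z]]))
```

```text
[0.55734397 0.18775482 0.17562835] [-1.32980031 -0.60679164 -0.58463391] 0.46805952810667384
[[321.60863869 157.48148662]
 [321.50991321 226.76102253]]
```

View pics/c20.png

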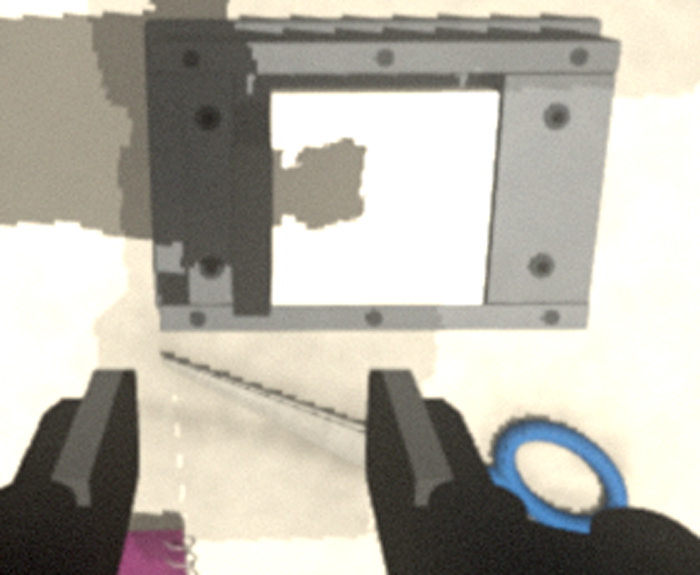

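View pics/c21.png

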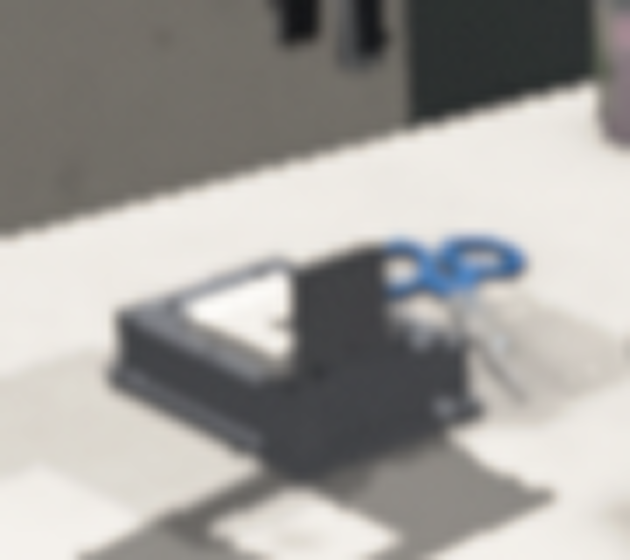

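Run:
```python
from h import *
s=manip.sense();print(s['q'].round(3),s['tcp_pos'])
c=load('w12');P=lambda x,y:(220+x/2.5,100+y/2.5)
t=np.array([atz(c,*P(x,y),.047) for x,y in[(271,90),(499,90),(486,304),(271,306)]]);print(t.round(4),t.mean(0))
r=np.array([atz(c,*P(x,y),.04) for x,y in[(147,40),(620,40),(587,328),(161,331)]]);print(r.round(4),r.mean(0))
```

```text
[ 0.135  0.547  1.589 -0.     1.004 -1.54 ] [0.55598309 0.18753656 0.17388617]
[[0.5216 0.1909 0.047 ]
 [0.5145 0.26   0.047 ]
 [0.584  0.2689 0.047 ]
 [0.592  0.1987 0.047 ]] [0.55302185 0.22963229 0.047     ]
[[0.5114 0.1517 0.04  ]
 [0.4964 0.296  0.04  ]
 [0.5917 0.3069 0.04  ]
 [0.6078 0.163  0.04  ]] [0.55180846 0.22937679 0.04      ]
```

Emit:
{"method": "carry_out", "body": {"commands": [[[0, 0.5, 0, 1.5, 0, 0, 20], [0, 1, 0, 3, 0, 0, 0], [0, 1.5, 0, 4.5, 0, 0, 0], [0, 1.7, 0.03, 6, 0, 0, 0], [0, 1.7, 0.03, 7.5, 0, 0, 0]]]}}

```text
t: 12.05
tcp_pos: [0.5506, 0.2304, 0.1709]
tool_rot: [0.193, 0.681, -0.194, 0.679]
force: [-0.3, -1.3, 0.1]
finger_gap: 0.002
```

Emit:
{"method": "carry_out", "body": {"commands": [[[0, 0, 0, 1.5, 0, 0, 0], [0, 0, 0, 3, 0, 0, 0], [0, 0, 0, 4.5, 0, 0, 0], [0, 0, 0, 6, 0, 0, 0], [0, 0, 0, 7.5, 0, 0, 0]]]}}

```text
t: 12.55
tcp_pos: [0.5507, 0.2295, 0.1709]
tool_rot: [0.401, 0.582, -0.403, 0.581]
force: [0.4, -0.2, -0.3]
finger_gap: -0.002
```

Emit:
{"method": "carry_out", "body": {"commands": [[[0, 0, 0, 1.5, 0, 0, 0], [0, 0, 0, 3, 0, 0, 0], [0.6, 0, 0, 3, 0, 0, 0], [1.4, 0, 0, 3, 0, 0, 0], [2.2, 0, 0, 3, 0, 0, 0]]]}}

```text
t: 13.05
tcp_pos: [0.5509, 0.2296, 0.1157]
tool_rot: [0.473, 0.526, -0.474, 0.525]
force: [-1.0, -0.3, 0.3]
finger_gap: -0.003
```

Run:
```python
from h import *
manip.snapshot('wrist');s=snap('wrist','w13');c=snap('scene','s13')
m=manip.sense();print(m['tcp_pos'],m['force'],m['finger_gap'],R.from_quat(m['tool_rot']).as_matrix().round(3))
crop('s13',220,100,340,230,5,'c22'); print(proj(s,[[.5522,.23,.047]]))
```

```text
[0.54987874 0.22935627 0.11521243] [0.25079632 0.25196204 0.6009818 ] 0.002352517054978737 [[-0.006  0.995  0.104]
 [-0.001  0.104 -0.995]
 [-1.    -0.006  0.001]]
[[326.51577493 214.1082903 ]]
```

View pics/w13.png

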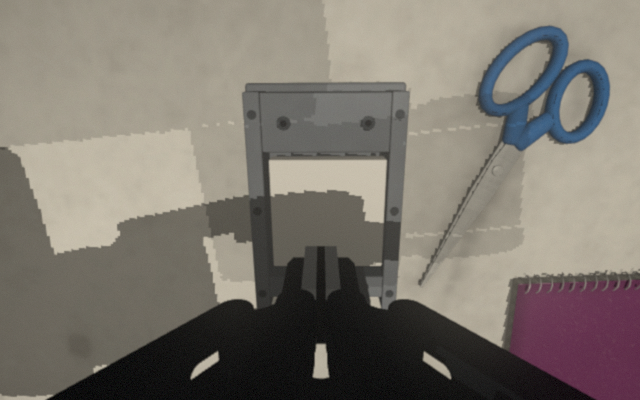

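View pics/c22.png

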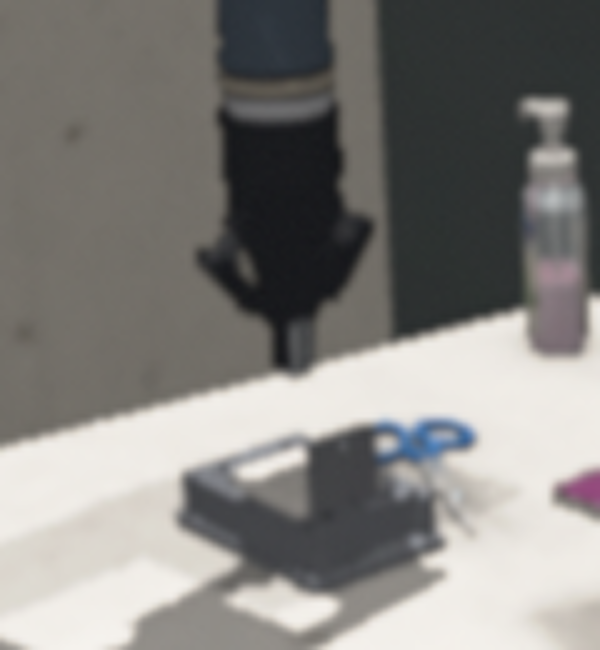

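Emit:
{"method": "carry_out", "body": {"commands": [[[0.7, 0.07, 0, 0, 0, 0, 0], [1.4, 0.07, 0, 0, 0, 0, 0], [2, 0.07, 0, 0, 0, 0, 0], [2.4, 0.07, 0, 0, 0, 0, 0], [2.5, 0.07, 0, 0, 0, 0, 0]]], "force": 40}}

```text
t: 13.7
tcp_pos: [0.553, 0.2299, 0.054]
tool_rot: [0.473, 0.526, -0.474, 0.525]
force: [0.1, -0.9, 0.5]
finger_gap: -0.001
```

Emit:
{"method": "carry_out", "body": {"commands": [[[0.06, 0, 0, 0, 0, 0, 0], [0.12, 0, 0, 0, 0, 0, 0], [0.18, 0, 0, 0, 0, 0, 0], [0.24, 0, 0, 0, 0, 0, 0], [0.3, 0, 0, 0, 0, 0, 0]]]}}

```text
t: 14.2
tcp_pos: [0.5539, 0.2301, 0.0478]
tool_rot: [0.474, 0.525, -0.473, 0.525]
force: [-0.6, 0.0, 0.2]
finger_gap: 0.001
```

Emit:
{"method": "carry_out", "body": {"commands": [[[0.06, 0, 0, 0, 0, 0, 0], [0.12, 0, 0, 0, 0, 0, 0], [0.18, 0, 0, 0, 0, 0, 0], [0.2, 0, 0, 0, 0, 0, 0], [0.2, 0, 0, 0, 0, 0, 0]]]}}

```text
t: 14.7
tcp_pos: [0.5539, 0.2301, 0.0428]
tool_rot: [0.474, 0.525, -0.473, 0.525]
force: [-1.0, -0.3, 4.0]
finger_gap: 0.0
```

Emit:
{"method": "carry_out", "body": {"commands": [[[0.04, 0, 0, 0, 0, 0, 0], [0.08, 0, 0, 0, 0, 0, 0], [0.1, 0, 0, 0, 0, 0, 0], [0.1, 0, 0, 0, 0, 0, 0], [0.1, 0, 0, 0, 0, 0, 0]]]}}

```text
t: 15.2
tcp_pos: [0.5539, 0.2301, 0.0403]
tool_rot: [0.474, 0.525, -0.473, 0.525]
force: [-1.3, -0.9, 5.6]
finger_gap: -0.001
```

Near the stop. I'll press on until the force rises clearly above the 6 N spring.

Emit:
{"method": "carry_out", "body": {"commands": [[[0.02, 0, 0, 0, 0, 0, 0], [0.04, 0, 0, 0, 0, 0, 0], [0.06, 0, 0, 0, 0, 0, 0], [0.08, 0, 0, 0, 0, 0, 0], [0.08, 0, 0, 0, 0, 0, 0]]]}}

```text
t: 15.7
tcp_pos: [0.5539, 0.2301, 0.04]
tool_rot: [0.474, 0.525, -0.473, 0.526]
force: [-3.3, -0.4, 15.0]
finger_gap: -0.001
```

Run:
```python
from h import *
s=snap('wrist','w14');c=snap('scene','s14')
m=manip.sense();print(m['tcp_pos'],m['force'],m['ft_torque'])
im=cv2.imread('pics/w14.png')[50:330,170:470];im=np.clip(im.astype(float)*1.6,0,255).astype(np.uint8);cv2.imwrite('pics/c23.png',cv2.resize(im,None,fx=2,fy=2,interpolation=cv2.INTER_CUBIC))
crop('s14',220,120,340,230,5,'c24')
```

```text
[0.55390787 0.23009108 0.03998889] [-3.76727456 -1.35202023 15.53137016] [-0.12977712  0.53420123 -0.00485877]
```

View pics/c23.png

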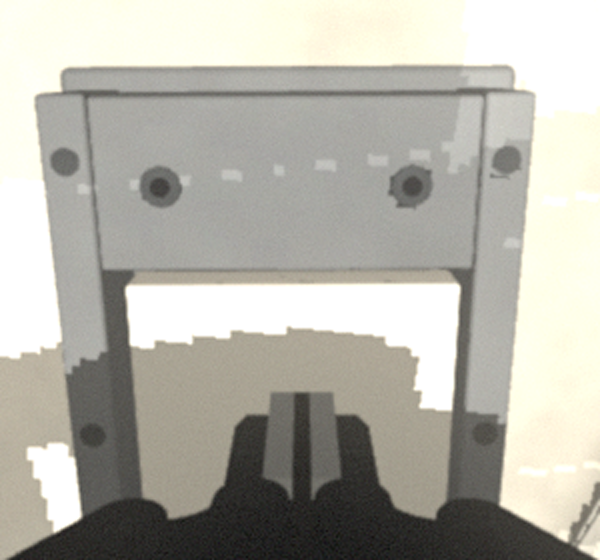

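View pics/c24.png

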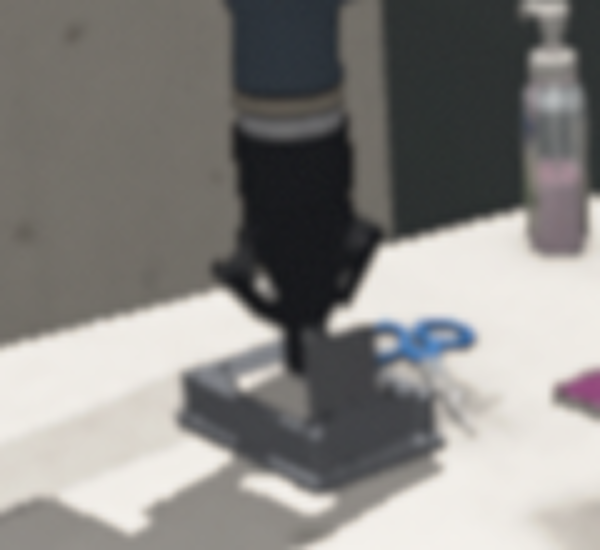

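Run:
```python
from h import *
snap('top','t15');a=cv2.imread('pics/t15.png')[110:260,190:450];b=cv2.imread('pics/top0.png')[110:260,190:450]
cv2.imwrite('pics/c25.png',np.vstack([cv2.resize(x,None,fx=2,fy=2,interpolation=cv2.INTER_CUBIC) for x in(b,a)])[:600])
m=manip.sense();print(m['tcp_pos'],m['force'])
```

```text
[0.55391283 0.23010049 0.04000941] [-2.77263612 -0.23442152 14.44586714]
```

View pics/c25.png

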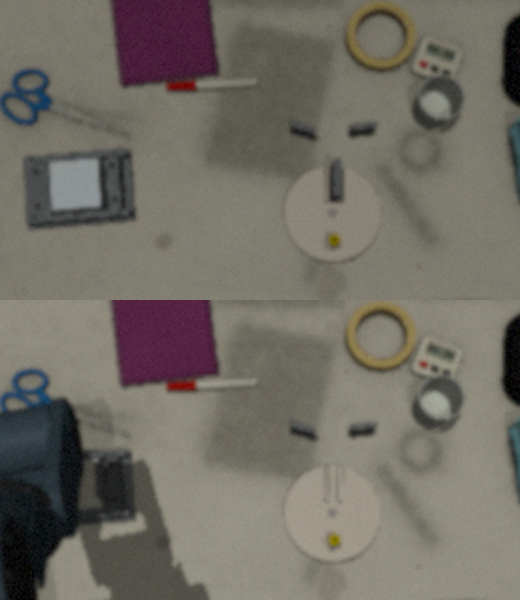

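The vial, marker, beaker and look-alikes are where they were. The press is steady at z = 40.0 mm and about 15 N, so I'm handing in.

Run:
```python
from h import *
print(manip.sign_off())
```

```text
the job is handed in; nothing more can be done
None
```

I put the spacer key in the wide gap and pressed the tile down to the rim. I handed the job in at about 16 s (limit 48 s), with the shut fingers still holding the tile pressed.

- **Spacer:** I took the largest of the three grey plates off the dish, lifting it straight up. It went foot down into the gap on the thin-rail (−y) side. It met firm contact (about 10 N) when the foot was at roughly 10 mm, the height of the base. After I let go, the scene picture showed it standing, with its top corner within a pixel of where an 85 mm top should appear.
- **Tile:** I turned the gripper a quarter turn so it would clear the spacer, then pressed at the tile centre. The spring read 4–5.6 N on the way down. The force then rose to about 15 N while the tip stayed at z = 40.0 mm, which is the stop, flush with the rim. It held steady over the next readings.
- **Bystanders:** The last top view, next to the first one, showed the vial in its cup, the dish, the marker, the beaker and the look-alike plates unmoved. I did not compare the forceps, which lay outside that crop; the arm did not go near them.
- **Disagreements and limits:** Single TCP readings scattered by 1–3 mm, so I set the grasp and the fit by the wrist camera. I judged the tile's flushness from tip height and force, because the arm hides most of the tile in the last pictures.

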